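# Knock the stuck plug out of the pellet die

## Robot

A 6-joint arm with a two-finger parallel gripper is mounted at the origin on a cart in front of the work surface, level with it; the furniture and walls round the work are solid. World frame = base frame: x ahead of the robot, y to its left, z up, the work surface at z = 0. Lengths are in m, angles in rad, forces in N, time in s.
With the tool pointing down it reaches from about 0.25 to 0.775 m from the base axis. Payload 8.9 kg.
Tool frame: the origin (TCP) lies midway between the tips of the shut fingers; the grasp point (between the pads) lies env.grip_point_offset behind it (env.grip_point_offset is the distance from the TCP to the grasp point, in m); z points along the fingers, y is the direction in which the jaws open and shut (so a half turn about z gives the same grasp; the last joint's range is limited). The gripper opens to 85 mm and grips with 20 to 120 N. Pads are 22 mm wide; open, the fingers measure 114 mm over their backs; the gripper's body (76 mm by 85 mm) begins 54 mm behind the grasp point. The pads swing forward as they close: fully open they stand 13 mm farther back than shut.
Start: joints at [1.185, 0.291, -0.153, 1.127, 0, 1.431], TCP at [0.128, 0.509, 0.231] pointing down, gripper open.
Joint ranges: [-2.52, 2.52], [-0.91, 1.74], [-1.3, 1.37], [-1.96, 2.02], [-1.52, 1.47], [-3.14, 3.14]. Speed limits (rad/s): [2.22, 2.22, 2.79, 3.14, 3.14, 3.14].

## Interface

Orientations are given as a unit quaternion [w, x, y, z].
In Python, from station import env, capture, calibration, workorder, spot_in, silhouettes, pinpoint gives the robot as it stands.
- The arm moves only by the tool jog_arm, never from a script. Its argument "targets" is a list of rows, each an object of numbers: "grip": the closure, from 0 (fully open) to 1 (shut); "x", "y", "z": the shift along the tool's x, y, z in units of 30 mm (1.0 is 30 mm); "wx", "wy", "wz": the turn, a rotation vector about the tool's x, y, z in units of 6 degrees (1.0 is 6 degrees). A call has 1 to 8 rows; each row is the pose to reach, as a shift and turn from the pose commanded when the call began, along the tool's axes at that moment; what a row does not reach only later rows make up. A row lasts 1/10 s, in which the tool goes at most 50 mm and 8.59 degrees, less where a joint would pass 70% of its speed; a pose out of reach is approached as far as the arm can. A call with a gripper value outside its range is refused whole. The fingers move at their own pace and stop on an object; the grip force is fixed at half the most. Time passes only in rows, so rows that repeat a pose let the fingers close. It gives the time, the measured TCP pose, the force and the opening at its end, in the units of the state.
- env.observe(): the state, without advancing time (a new reading comes with each control period).
- capture(name): name is "side" or "top"; returns the picture (400x640x3 uint8, red, green, blue); there is no depth.
- calibration(name): a dict with "fx", "fy", "cx", "cy" (pixels), "extrinsics" (4x4, takes a point from world to camera coordinates). Camera axes: x right, y up, looking along -z (the intrinsics and any distortion apply to the point x, -y, -z); pixel columns grow to the right and rows downward; lengths in m; the calibration is good to about 2 mm. A picture is of the moment at which its call begins. calibration takes no time and is no camera call.
- workorder.job_done(): hands the job in, once; it reports no verdict.
Trained networks look in the newest picture that a camera, given by its name, has taken for a name from the list of things; names that differ only in an ending like _2 or _b are one class to them, and where a whole thing is asked for, a point or a joint stands for the part that bears it (a point fixed in the world has none). Each returns a list of dicts, best first, with "p" (0 to 1); they miss things now and then, are a little off and sometimes report something else, mostly with a low value. They report only what shows in the picture. A call takes as long as a camera call. They do not tell look-alikes from the thing itself.
- spot_in(thing, camera): "location" ([column, row] in pixels, amid what is visible of it).
- silhouettes(thing, camera): "region" (400x640 bool, what is visible of it) and "location" ([column, row] in pixels, amid what is visible of it).
- pinpoint(thing, camera): "location" ([column, row] in pixels: a listed point, or the origin of a listed thing).
The state is a dict: "t": time; "q": joint angles; "qd": joint speeds; "effort": joint torques, N m; "ee_pos": TCP position; "tool_rot": TCP orientation; "force": force on the tool from outside, world axes, zero at the start; "torque": the same for the moment, N m; "finger_gap": opening from 0.0 (shut) to 1.0 (fully open).
Only numpy, scipy, OpenCV 4.12 (cv2) and the standard library are available. Lean on these libraries where they do the work, as an engineer would, in place of code of your own. Each camera call takes 0.05 s, during which the arm holds its last target.

## Task

The steel plug is stuck in the bore of the pellet die, which stands mouth down on its knock-out stand. Take the slim knock-out rod from the rack and push it down through the hole in the top of the die until its collar rests on the die and the plug has dropped into the tray beneath, then let go and leave the rod standing in the die. Leave the thick tamping rod, which does not fit, in the rack.

Things in the scene. Friction and masses are not known exactly. Their poses are not given: they have to be found in the camera images.
- slim_rod_grip (a point): Centre (half-way up) of the upright black handle, 20 mm wide, 56 mm tall, of the loose slim rod, 0.14 kg. Below it a steel collar 38 mm wide, 6 thick (underside 34 mm under this point), then a shank 14 mm wide, 70 long (tip 104 mm under this point). It hangs loosely by its collar in a rack hole and lifts straight out. z up; at the start x points across the rack, y along its row of two rods.
- thick_rod_grip (a point): Centre (half-way up) of the upright black handle, 36 mm wide, 44 mm tall, of the thick rod; collar 44 mm, shank 26 mm wide: too thick for the die. It stands in the other hole of the rack, 90 mm from the slim rod; which hole is which varies. The rack is a fixed aluminium bridge, 64 x 160 mm, top 80 mm high. A tall burette stand rises to its right (0.54, -0.20): keep the arm clear of it.
- die_hole (a point): Centre of the mouth of the round hole in the top face of the die, 115 mm above the worktop; z up. The die is a fixed dark steel block, 80 x 80 x 60 mm, on four posts over a tray of 104 x 104 mm. The hole, 22 mm wide with a 3 mm chamfer, runs 12 mm down into a bore 30 mm wide, open below; the tray's floor is 110 mm under this point.
- plug_center (a point): Centre of the steel plug, 28 mm wide, 22 mm tall, 0.08 kg, seen down the hole. At the start it is stuck in the die's bore, upper face 15 mm below the die's top face. Sprung balls hold it: it takes a push of about 8 N to start, must be driven about 25 mm down, and then drops into the tray. z points up along its axis at the start.
Mind the look-alikes: they are no part of the job. Leave any purple or red look-alike of the part that bears slim_rod_grip alone.

How it is judged:
At the end, for the whole second after the job is handed in: The plug rests in the tray under the die, 80 to 115 mm below its top face; the slim rod, released and still, stands in the hole, within 12 mm of its centre, 0.2 rad of upright, its collar within 12 mm of the die; the thick rod stands in the rack, moved under 30 mm, within 0.2 rad of upright (x of plug_center in the frame of die_hole between -0.047 and 0.047 m and y of plug_center in the frame of die_hole between -0.047 and 0.047 m and z of plug_center in the frame of die_hole between -0.115 and -0.08 m and horizontal distance between slim_rod_grip and die_hole below 0.012 m and angle between each of slim_rod_grip, thick_rod_grip's own z axis and vertical below 0.2 rad and z of slim_rod_grip in the frame of die_hole between 0.02 and 0.046 m and distance of thick_rod_grip from where it was at the start of the episode below 0.03 m and linear speed of each of plug, slim_rod below 0.03 m/s); the robot touches nothing.
It also fails if it takes over 43 s, if anything falls off the work surface, if the arm or the gripper's body presses on something with over 40 N, if the wrist force passes 120 N, or if a joint passes its speed limit or range.

## Working session

There is one attempt and no reset: what is moved stays moved. The work goes in short steps, Python scripts to look and compute and a tool call to move; the robot and the scene stay as the last step left them, time stands still between calls to the robot, and variables do not carry over. Pictures are saved under pics/ and viewed, and the job is handed in when it is done.

Besides the shell and the picture viewer there is one more tool, called after "Call:" by a JSON object that holds its "method" and its "body". jog_arm: Moves the arm, as the interface text tells. Its arguments: {"type":"object","properties":{"targets":{"type":"array","items":{"type":"object","properties":{"grip":{"type":"number"},"x":{"type":"number"},"y":{"type":"number"},"z":{"type":"number"},"wx":{"type":"number"},"wy":{"type":"number"},"wz":{"type":"number"}}}}},"required":["targets"]}

```bash
ls; mkdir -p pics; cat > h.py <<'E'
import numpy as np, cv2
from station import env, capture, calibration, workorder, spot_in, silhouettes, pinpoint
def proj(c,P):
    k=calibration(c);E=np.array(k["extrinsics"]);p=E@np.append(P,1)
    x,y,z=p[0],-p[1],-p[2]
    return np.array([k["fx"]*x/z+k["cx"],k["fy"]*y/z+k["cy"]])
def ray(c,uv):
    k=calibration(c);E=np.array(k["extrinsics"])
    d=np.array([(uv[0]-k["cx"])/k["fx"],-(uv[1]-k["cy"])/k["fy"],-1])
    R=E[:3,:3];o=-R.T@E[:3,3];d=R.T@d
    return o,d/np.linalg.norm(d)
def atz(c,uv,z):
    o,d=ray(c,uv);return o+d*(z-o[2])/d[2]
def tri(a,b):
    (o1,d1),(o2,d2)=a,b
    s=np.linalg.lstsq(np.c_[d1,-d2],o2-o1,rcond=None)[0]
    p,q=o1+d1*s[0],o2+d2*s[1]
    return (p+q)/2,np.linalg.norm(p-q)
E
python3 - <<'E'
from h import *
for c in("side","top"):
    im=capture(c);cv2.imwrite(f"pics/{c}0.png",im[:,:,::-1])
    print(c,calibration(c).keys(),{k:v for k,v in calibration(c).items() if k!="extrinsics"}, ray(c,(320,200)))
    for t in("slim_rod_grip","thick_rod_grip","die_hole","plug_center"):
        print(t,[(np.round(r["location"],1),round(r["p"],2)) for r in pinpoint(t,c)])
s=env.observe();print(s,env.grip_point_offset)
E
```

```text
pics
side dict_keys(['fx', 'fy', 'cx', 'cy', 'extrinsics']) {'fx': 420.68085440578665, 'fy': 420.68085440578665, 'cx': 312.4564259159301, 'cy': 194.55877621472482} (array([ 0.44230945, -0.60683969,  0.4273153 ]), array([ 0.06756183,  0.93624829, -0.34478188]))
slim_rod_grip [(array([358.1, 223.3]), 0.77), (array([309.7, 214.1]), 0.72), (array([262.1, 234.3]), 0.68), (array([358.7, 242.3]), 0.67)]
thick_rod_grip [(array([307.7, 237.4]), 0.93)]
die_hole []
plug_center []
top dict_keys(['fx', 'fy', 'cx', 'cy', 'extrinsics']) {'fx': 508.80031536162517, 'fy': 508.80031536162517, 'cx': 325.6080628903774, 'cy': 198.53484392353369} (array([0.32082592, 0.18553334, 1.05137644]), array([ 0.18062738,  0.04605516, -0.98247273]))
slim_rod_grip [(array([414.9, 166.7]), 0.85), (array([360. , 211.2]), 0.71), (array([361.7, 156.8]), 0.71), (array([386.9, 258. ]), 0.55)]
thick_rod_grip [(array([405.8, 213.7]), 0.97)]
die_hole [(array([267.4, 203.1]), 0.75)]
plug_center [(array([268.5, 205.3]), 0.64)]
{'t': 0.5, 'q': array([ 1.18469153e+00,  2.90726841e-01, -1.53449153e-01,  1.12666827e+00,
        3.32477724e-05,  1.43149791e+00]), 'qd': array([ 0.0004868 ,  0.00010365,  0.00083879, -0.00166144, -0.00194415,
       -0.00189236]), 'effort': array([-1.00616518e-03, -5.36655235e+01,  3.31442249e+01,  3.16894984e-03,
       -2.38717776e-04, -8.65033911e-08]), 'ee_pos': array([0.12824128, 0.50908139, 0.23127278]), 'tool_rot': array([-2.22781078e-05,  1.23090224e-01,  9.92395484e-01, -1.88297381e-05]), 'force': array([-0.64664302,  0.24069076, -0.35518174]), 'torque': array([-0.06184158,  0.00344202, -0.04245949]), 'finger_gap': 1.0022623544355687} 0.0187
```

View pics/side0.png

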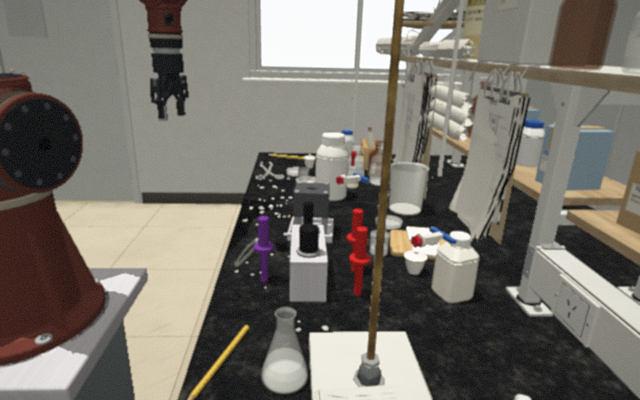

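View pics/top0.png

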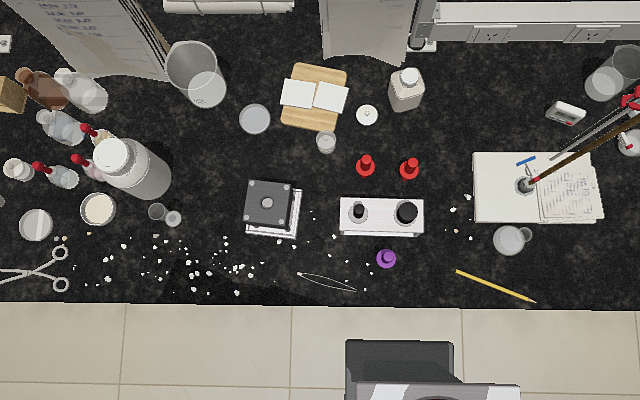

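The top view shows the rack at (382,215), with the slim black handle in its left hole (360,211) and the thick one at (406,213). The die hole is at (267,203). The red rods (365,165 and 410,168) and the purple one (387,258) are look-alikes. In the side view the slim handle is at (309,214), behind the thick one at (308,237).

```bash
python3 - <<'E'
from h import *
T=tri(ray("top",(360,211.2)),ray("side",(309.7,214.1)));print("slim",T, atz("top",(360,211.2),.114))
print("thick",tri(ray("top",(405.8,213.7)),ray("side",(307.7,237.4))))
print("die",atz("top",(267.4,203.1),.115), "plug", atz("top",(268.5,205.3),.1))
im=capture("top");
a=cv2.resize(im[150:260,220:440],None,fx=3.6,fy=3.6,interpolation=cv2.INTER_CUBIC);cv2.imwrite("pics/z.png",a[:,:,::-1])
for t in("slim_rod_grip","die_hole","plug_center"):
  print(t,[(np.round(r["location"],1),round(r["p"],2)) for r in pinpoint(t,"top")])
for t in("slim_rod_grip","thick_rod_grip"):
  for r in silhouettes(t,"top"):
    ys,xs=np.nonzero(r["region"]); print(t,r["p"],xs.min(),xs.max(),ys.min(),ys.max(),r["location"])
# rack corners, die top corners
for uv in((340,198),(423,198),(423,234),(340,234)):print("rack?",atz("top",uv,.08))
for uv in((248,181),(293,181),(289,228),(245,225)):print("die?",atz("top",uv,.115))
E
```

```text
slim (array([0.4750792 , 0.15469549, 0.11686991]), np.float64(0.00587588234844179)) [0.4725681  0.15456161 0.114     ]
thick (array([0.47052285, 0.06895501, 0.10763773]), np.float64(0.0017514052330581313))
die [0.4862468  0.32817349 0.115     ] plug [0.48465709 0.3282018  0.1       ]
slim_rod_grip [(array([390.1, 257.6]), 0.83), (array([366.1, 159.9]), 0.77), (array([358.2, 211.8]), 0.51)]
die_hole [(array([265.1, 204.8]), 0.89)]
plug_center [(array([267.6, 210.5]), 0.6)]
slim_rod_grip 0.75 357 374 154 177 [363.2, 163.0]
slim_rod_grip 0.68 375 395 249 268 [382.2, 259.6]
slim_rod_grip 0.63 348 368 204 223 [358.2, 214.4]
thick_rod_grip 0.97 394 417 202 226 [407.8, 213.6]
rack? [0.50368235 0.19225898 0.08      ]
rack? [0.50498093 0.03202195 0.08      ]
rack? [0.43513538 0.03346853 0.08      ]
rack? [0.43347635 0.19161905 0.08      ]
die? [0.5284668  0.36661326 0.115     ]
die? [0.52906163 0.28109119 0.115     ]
die? [0.43961748 0.28620414 0.115     ]
die? [0.44441678 0.36866388 0.115     ]
```

View pics/z.png

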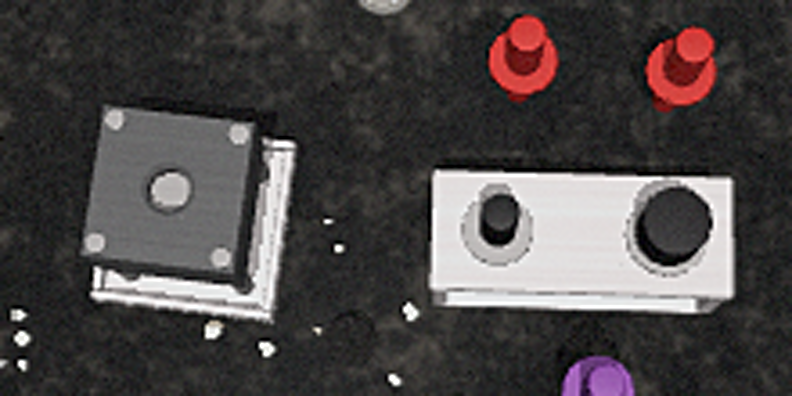

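```bash
python3 - <<'E'
from h import *
f=lambda x,y:(219.64+(x)/3.6,149.64+y/3.6)  # resize half-pixel
print("die",atz("top",f(170.5,189.8),.115))
print("collar",atz("top",f(496.5,224.5),.086))
print("handle top",atz("top",f(501,209),.142), "thicktop",atz("top",f(680,222),.130))
for uv in((432,170),(734,178),(734,298),(432,291)):print("rack",atz("top",f(*uv),.08))
for uv in ((104,106),(256,123),(240,275),(82,255)):print("die",atz("top",f(*uv),.115))
im=capture("side")
a=cv2.resize(im[160:310,220:400],None,fx=4,fy=4,interpolation=cv2.INTER_CUBIC);cv2.imwrite("pics/zs.png",a[:,:,::-1])
E
```

```text
die [0.48764733 0.32897581 0.115     ]
collar [0.4755028  0.15831133 0.086     ]
handle top [0.4744371  0.15765428 0.142     ] thicktop [0.47057532 0.06668777 0.13      ]
rack [0.50592592 0.1929786  0.08      ]
rack [0.50285838 0.03105103 0.08      ]
rack [0.43817737 0.03240287 0.08      ]
rack [0.44026566 0.19237156 0.08      ]
die [0.53219298 0.36576275 0.115     ]
die [0.52360693 0.28520668 0.115     ]
die [0.44325469 0.29132846 0.115     ]
die [0.4528878 0.373889  0.115    ]
```

View pics/zs.png

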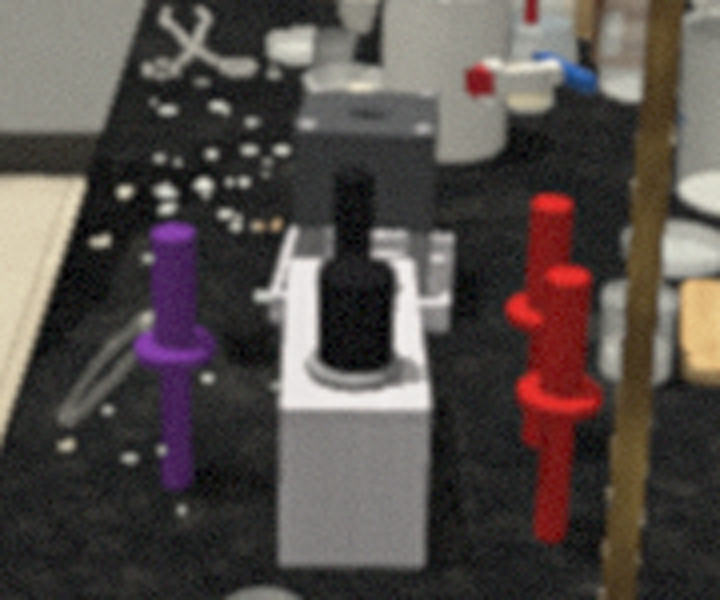

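Call:
{"method": "jog_arm", "body": {"targets": [{"x": -14.06,"y": -8.56,"z": 0.8,"wz": -2.35,"grip": 0},{"x": -14.06,"y": -8.56,"z": 0.8,"wz": -2.35,"grip": 0},{"x": -14.06,"y": -8.56,"z": 0.8,"wz": -2.35,"grip": 0},{"x": -14.06,"y": -8.56,"z": 0.8,"wz": -2.35,"grip": 0},{"x": -14.06,"y": -8.56,"z": 0.8,"wz": -2.35,"grip": 0},{"x": -14.06,"y": -8.56,"z": 0.8,"wz": -2.35,"grip": 0},{"x": -14.06,"y": -8.56,"z": 0.8,"wz": -2.35,"grip": 0},{"x": -14.06,"y": -8.56,"z": 0.8,"wz": -2.35,"grip": 0}]}}

```text
invalid input at $.targets[0]: expected keys grip, x, y, z, wx, wy, wz
```

Call:
{"method": "jog_arm", "body": {"targets": [{"x": -14.06,"y": -8.56,"z": 0.8,"wx": 0,"wy": 0,"wz": -2.35,"grip": 0},{"x": -14.06,"y": -8.56,"z": 0.8,"wx": 0,"wy": 0,"wz": -2.35,"grip": 0},{"x": -14.06,"y": -8.56,"z": 0.8,"wx": 0,"wy": 0,"wz": -2.35,"grip": 0},{"x": -14.06,"y": -8.56,"z": 0.8,"wx": 0,"wy": 0,"wz": -2.35,"grip": 0},{"x": -14.06,"y": -8.56,"z": 0.8,"wx": 0,"wy": 0,"wz": -2.35,"grip": 0},{"x": -14.06,"y": -8.56,"z": 0.8,"wx": 0,"wy": 0,"wz": -2.35,"grip": 0},{"x": -14.06,"y": -8.56,"z": 0.8,"wx": 0,"wy": 0,"wz": -2.35,"grip": 0},{"x": -14.06,"y": -8.56,"z": 0.8,"wx": 0,"wy": 0,"wz": -2.35,"grip": 0}]}}

```text
t: 1.65
ee_pos: [0.4066, 0.2258, 0.2123]
tool_rot: [0.0, 0.0, 1.0, 0.0]
force: [0.5, 1.7, -0.3]
finger_gap: 1.004
```

Call:
{"method": "jog_arm", "body": {"targets": [{"x": -2.0,"y": -2.0,"z": 0.2,"wx": 0,"wy": 0,"wz": 0,"grip": 0},{"x": -2.0,"y": -2.0,"z": 0.2,"wx": 0,"wy": 0,"wz": 0,"grip": 0},{"x": -2.0,"y": -2.0,"z": 0.2,"wx": 0,"wy": 0,"wz": 0,"grip": 0},{"x": -2.0,"y": -2.0,"z": 0.2,"wx": 0,"wy": 0,"wz": 0,"grip": 0}]}}

```text
t: 2.05
ee_pos: [0.4653, 0.1669, 0.2059]
tool_rot: [-0.0, 0.001, 1.0, 0.0]
force: [-1.2, -0.5, 0.9]
finger_gap: 0.998
```

```bash
python3 - <<'E'
from h import *
print(env.observe()["ee_pos"])
im=capture("side");a=cv2.resize(im[100:300,200:420],None,fx=3,fy=3,interpolation=cv2.INTER_CUBIC);cv2.imwrite("pics/s1.png",a[:,:,::-1])
im=capture("top");a=cv2.resize(im[100:300,240:460],None,fx=3,fy=3,interpolation=cv2.INTER_CUBIC);cv2.imwrite("pics/t1.png",a[:,:,::-1])
print(env.observe()["ee_pos"])
E
```

```text
[0.46532831 0.16690702 0.20587411]
[0.46453188 0.16800607 0.20612819]
```

View pics/s1.png

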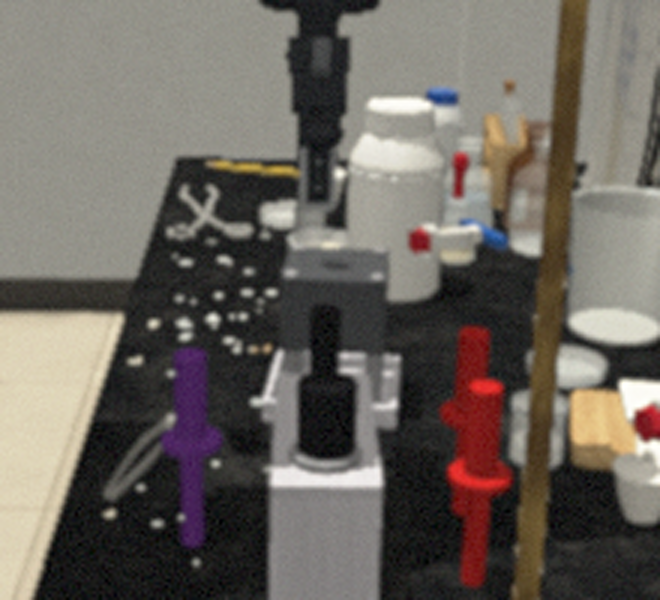

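View pics/t1.png

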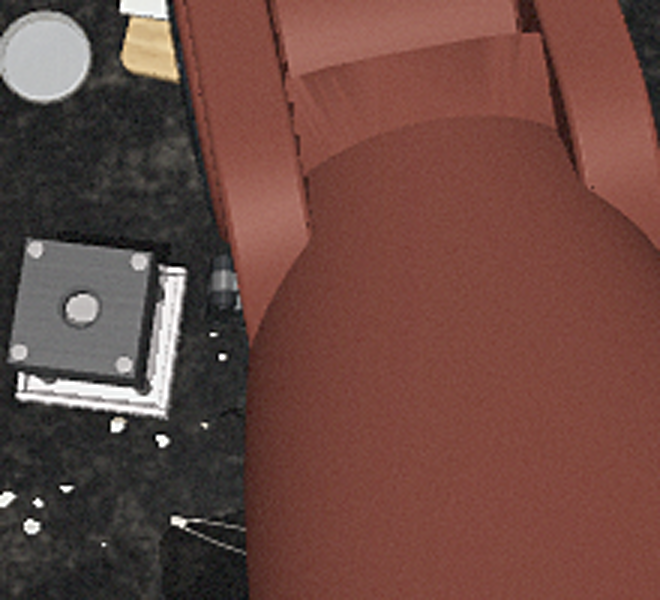

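```bash
python3 - <<'E'
from h import *
print("tcp px",(proj("side",[.4653,.1669,.206])-[200,100])*3)
for x in(.470,.473,.476):print(x,(proj("side",[x,.157,.142])-[200,100])*3,(proj("side",[x,.157,.130])-[200,100])*3)
print((proj("side",[.4876,.329,.115])-[200,100])*3, "thick",(proj("side",[.4706,.067,.130])-[200,100])*3)
E
```

```text
tcp px [311.50359714 205.85721015]
0.47 [317.4623858  305.53802294] [317.11762023 322.84781667]
0.473 [322.10127016 305.570335  ] [321.73394794 322.87683127]
0.476 [326.73846363 305.60263528] [326.34860121 322.90583534]
[332.86867151 261.04260282] thick [322.63071376 378.9716274 ]
```

Call:
{"method": "jog_arm", "body": {"targets": [{"x": -0.27,"y": -0.35,"z": 0,"wx": 0,"wy": 0,"wz": 0,"grip": 0},{"x": -0.27,"y": -0.35,"z": 0,"wx": 0,"wy": 0,"wz": 0,"grip": 0},{"x": -0.27,"y": -0.35,"z": 1.2,"wx": 0,"wy": 0,"wz": 0,"grip": 0},{"x": -0.27,"y": -0.35,"z": 2.4,"wx": 0,"wy": 0,"wz": 0,"grip": 0},{"x": -0.27,"y": -0.35,"z": 3.5,"wx": 0,"wy": 0,"wz": 0,"grip": 0},{"x": -0.27,"y": -0.35,"z": 3.5,"wx": 0,"wy": 0,"wz": 0,"grip": 0}]}}

```text
t: 2.75
ee_pos: [0.4701, 0.1567, 0.0979]
tool_rot: [-0.003, 0.0, 1.0, -0.001]
force: [-0.9, 0.3, 0.2]
finger_gap: 1.0
```

```bash
python3 - <<'E'
from h import *
im=capture("side");a=cv2.resize(im[100:300,200:420],None,fx=3,fy=3,interpolation=cv2.INTER_CUBIC);cv2.imwrite("pics/s2.png",a[:,:,::-1])
print(env.observe()["ee_pos"])
E
```

```text
[0.4717294  0.15697122 0.10018695]
```

View pics/s2.png

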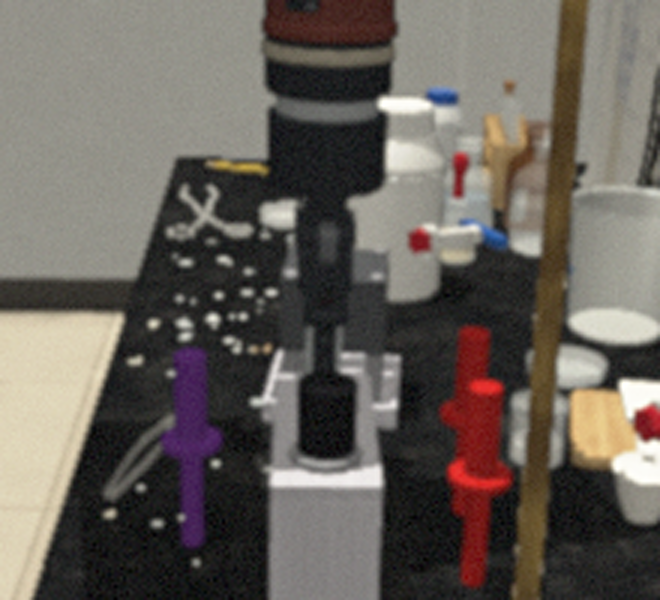

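The fingers straddle the slim handle: the near finger is at zoomed column ~325, in line with the handle. Closing.

Call:
{"method": "jog_arm", "body": {"targets": [{"x": 0,"y": 0,"z": 0,"wx": 0,"wy": 0,"wz": 0,"grip": 1},{"x": 0,"y": 0,"z": 0,"wx": 0,"wy": 0,"wz": 0,"grip": 1},{"x": 0,"y": 0,"z": 0,"wx": 0,"wy": 0,"wz": 0,"grip": 1},{"x": 0,"y": 0,"z": 0,"wx": 0,"wy": 0,"wz": 0,"grip": 1},{"x": 0,"y": 0,"z": 0,"wx": 0,"wy": 0,"wz": 0,"grip": 1},{"x": 0,"y": 0,"z": 0,"wx": 0,"wy": 0,"wz": 0,"grip": 1},{"x": 0,"y": 0,"z": 0,"wx": 0,"wy": 0,"wz": 0,"grip": 1},{"x": 0,"y": 0,"z": 0,"wx": 0,"wy": 0,"wz": 0,"grip": 1}]}}

```text
t: 3.6
ee_pos: [0.4738, 0.1571, 0.1018]
tool_rot: [0.001, 0.0, 1.0, 0.0]
force: [-1.7, -0.1, 6.0]
finger_gap: 0.22
```

Call:
{"method": "jog_arm", "body": {"targets": [{"x": 0,"y": 0,"z": -0.7,"wx": 0,"wy": 0,"wz": 0,"grip": 1},{"x": 0,"y": 0,"z": -1.4,"wx": 0,"wy": 0,"wz": 0,"grip": 1},{"x": 0,"y": 0,"z": -2.1,"wx": 0,"wy": 0,"wz": 0,"grip": 1},{"x": 0,"y": 0,"z": -2.8,"wx": 0,"wy": 0,"wz": 0,"grip": 1},{"x": 0,"y": 0,"z": -3.5,"wx": 0,"wy": 0,"wz": 0,"grip": 1},{"x": 0,"y": 0,"z": -4.2,"wx": 0,"wy": 0,"wz": 0,"grip": 1},{"x": 0,"y": 0,"z": -4.8,"wx": 0,"wy": 0,"wz": 0,"grip": 1},{"x": 0,"y": 0,"z": -4.8,"wx": 0,"wy": 0,"wz": 0,"grip": 1}]}}

```text
t: 4.4
ee_pos: [0.4745, 0.1571, 0.247]
tool_rot: [0.002, 0.0, 1.0, 0.0]
force: [0.1, -0.7, -1.4]
finger_gap: 0.218
```

```bash
python3 - <<'E'
from h import *
im=capture("side");a=cv2.resize(im[60:280,200:420],None,fx=2.7,fy=2.7,interpolation=cv2.INTER_CUBIC);cv2.imwrite("pics/s3.png",a[:,:,::-1])
s=env.observe();print(s["ee_pos"],s["force"],s["finger_gap"])
E
```

```text
[0.47382809 0.15700767 0.24551209] [ 0.7971377 -0.1144648 -1.2532699] 0.22116595367906672
```

View pics/s3.png

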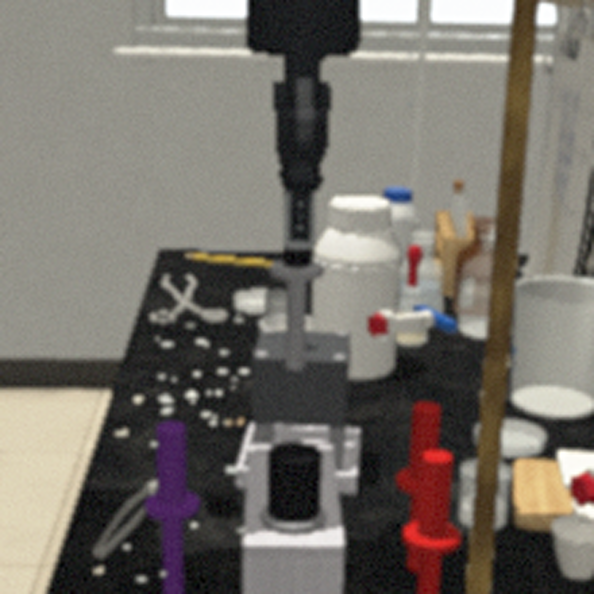

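Call:
{"method": "jog_arm", "body": {"targets": [{"x": -0.45,"y": 5.73,"z": 0,"wx": 0,"wy": 0,"wz": 0,"grip": 1},{"x": -0.45,"y": 5.73,"z": 0,"wx": 0,"wy": 0,"wz": 0,"grip": 1},{"x": -0.45,"y": 5.73,"z": 0,"wx": 0,"wy": 0,"wz": 0,"grip": 1},{"x": -0.45,"y": 5.73,"z": 0,"wx": 0,"wy": 0,"wz": 0,"grip": 1},{"x": -0.45,"y": 5.73,"z": 0,"wx": 0,"wy": 0,"wz": 0,"grip": 1},{"x": -0.45,"y": 5.73,"z": 0,"wx": 0,"wy": 0,"wz": 0,"grip": 1},{"x": -0.45,"y": 5.73,"z": 0,"wx": 0,"wy": 0,"wz": 0,"grip": 1}]}}

```text
t: 5.15
ee_pos: [0.4866, 0.3278, 0.2443]
tool_rot: [-0.001, 0.001, 1.0, -0.0]
force: [0.1, -0.4, -1.3]
finger_gap: 0.221
```

```bash
python3 - <<'E'
from h import *
im=capture("side");a=cv2.resize(im[100:240,250:390],None,fx=4.2,fy=4.2,interpolation=cv2.INTER_CUBIC);cv2.imwrite("pics/s4.png",a[:,:,::-1])
im=capture("top");a=cv2.resize(im[100:300,170:390],None,fx=3,fy=3,interpolation=cv2.INTER_CUBIC);cv2.imwrite("pics/t4.png",a[:,:,::-1])
s=env.observe();p=s["ee_pos"];print(p,s["force"],s["tool_rot"])
for z in(.154,.188,.218):print(z,(proj("side",[p[0],p[1],z])-[250,100])*4.2)
print((proj("side",[.4876,.329,.115])-[250,100])*4.2)
E
```

```text
[0.48697776 0.32769144 0.24492827] [ 0.40478601  0.2099989  -1.15527351] [-1.98132036e-04  1.03658494e-03  9.99999423e-01 -2.02328067e-04]
0.154 [256.59357747 299.03978929]
0.188 [258.01966994 239.01588443]
0.218 [259.3061685  184.86745528]
[256.01614012 365.45964395]
```

View pics/s4.png

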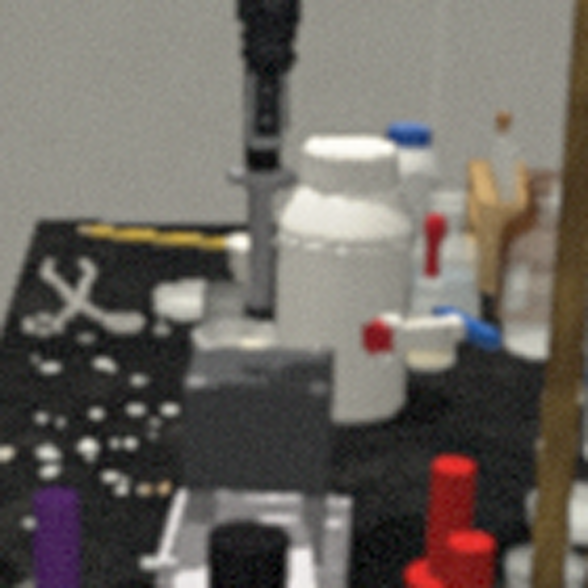

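View pics/t4.png

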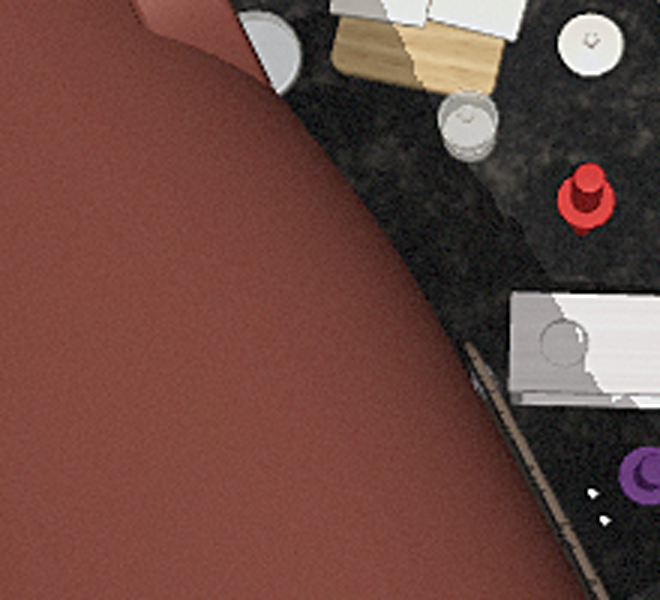

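Call:
{"method": "jog_arm", "body": {"targets": [{"x": -0.07,"y": 0.04,"z": 0.4,"wx": 0,"wy": 0,"wz": 0,"grip": 1},{"x": -0.07,"y": 0.04,"z": 0.8,"wx": 0,"wy": 0,"wz": 0,"grip": 1},{"x": -0.07,"y": 0.04,"z": 1.1,"wx": 0,"wy": 0,"wz": 0,"grip": 1},{"x": -0.07,"y": 0.04,"z": 1.3,"wx": 0,"wy": 0,"wz": 0,"grip": 1},{"x": -0.07,"y": 0.04,"z": 1.45,"wx": 0,"wy": 0,"wz": 0,"grip": 1},{"x": -0.07,"y": 0.04,"z": 1.6,"wx": 0,"wy": 0,"wz": 0,"grip": 1},{"x": -0.07,"y": 0.04,"z": 1.65,"wx": 0,"wy": 0,"wz": 0,"grip": 1}]}}

```text
t: 5.95
ee_pos: [0.4889, 0.33, 0.1952]
tool_rot: [-0.0, 0.0, 1.0, -0.0]
force: [-0.2, 0.1, -1.0]
finger_gap: 0.22
```

```bash
python3 - <<'E'
from h import *
im=capture("side");a=cv2.resize(im[100:240,250:390],None,fx=4.2,fy=4.2,interpolation=cv2.INTER_CUBIC);cv2.imwrite("pics/s5.png",a[:,:,::-1])
s=env.observe();p=s["ee_pos"];print(p,s["force"],s["torque"],s["tool_rot"])
E
```

```text
[0.48897318 0.33001415 0.19524906] [-0.86732044 -0.86346982 -2.16264067] [ 0.00107841 -0.0393502   0.00910921] [-1.28695602e-04  3.21939275e-04  9.99999936e-01 -8.45102813e-05]
```

View pics/s5.png

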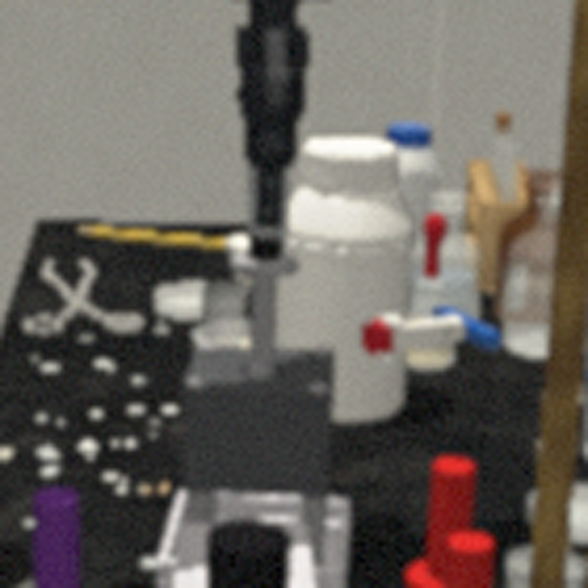

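The shank meets the hole at (263,372) with no contact force, so it is entering freely. Pushing down.

Call:
{"method": "jog_arm", "body": {"targets": [{"x": 0,"y": 0,"z": 0.2,"wx": 0,"wy": 0,"wz": 0,"grip": 1},{"x": 0,"y": 0,"z": 0.4,"wx": 0,"wy": 0,"wz": 0,"grip": 1},{"x": 0,"y": 0,"z": 0.55,"wx": 0,"wy": 0,"wz": 0,"grip": 1},{"x": 0,"y": 0,"z": 0.7,"wx": 0,"wy": 0,"wz": 0,"grip": 1},{"x": 0,"y": 0,"z": 0.85,"wx": 0,"wy": 0,"wz": 0,"grip": 1},{"x": 0,"y": 0,"z": 1.0,"wx": 0,"wy": 0,"wz": 0,"grip": 1}]}}

```text
t: 6.6
ee_pos: [0.4896, 0.3303, 0.1661]
tool_rot: [0.001, 0.0, 1.0, 0.0]
force: [1.2, -0.5, -1.7]
finger_gap: 0.217
```

Call:
{"method": "jog_arm", "body": {"targets": [{"x": 0,"y": 0,"z": 0.2,"wx": 0,"wy": 0,"wz": 0,"grip": 1},{"x": 0,"y": 0,"z": 0.4,"wx": 0,"wy": 0,"wz": 0,"grip": 1},{"x": 0,"y": 0,"z": 0.55,"wx": 0,"wy": 0,"wz": 0,"grip": 1},{"x": 0,"y": 0,"z": 0.7,"wx": 0,"wy": 0,"wz": 0,"grip": 1},{"x": 0,"y": 0,"z": 0.85,"wx": 0,"wy": 0,"wz": 0,"grip": 1},{"x": 0,"y": 0,"z": 0.85,"wx": 0,"wy": 0,"wz": 0,"grip": 1}]}}

```text
t: 7.2
ee_pos: [0.4887, 0.3298, 0.1394]
tool_rot: [-0.001, 0.0, 1.0, -0.0]
force: [-0.1, 0.0, -1.3]
finger_gap: 0.219
```

```bash
python3 - <<'E'
from h import *
im=capture("side");a=cv2.resize(im[100:240,250:390],None,fx=4.2,fy=4.2,interpolation=cv2.INTER_CUBIC);cv2.imwrite("pics/s6.png",a[:,:,::-1])
s=env.observe();p=s["ee_pos"];print(p,s["force"],s["torque"],s["tool_rot"])
E
```

```text
[0.48892697 0.32993133 0.13980976] [-0.4352661   0.32870573 -1.16571667] [-0.01495066 -0.02094626  0.02126241] [-2.35541528e-04  3.62720914e-04  9.99999898e-01 -1.29050518e-04]
```

View pics/s6.png

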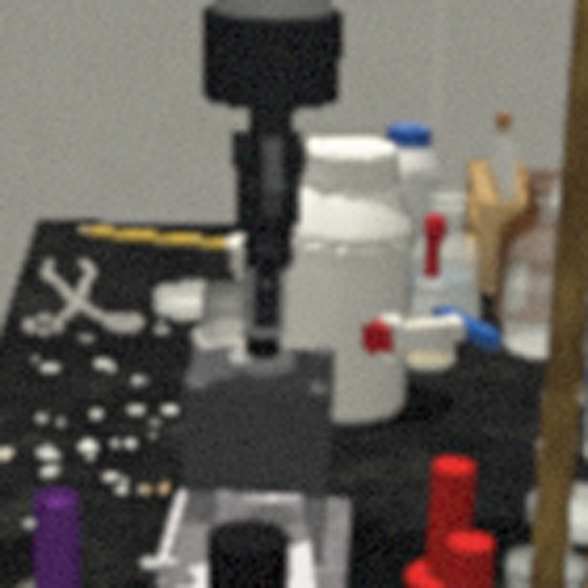

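Call:
{"method": "jog_arm", "body": {"targets": [{"x": 0,"y": 0,"z": 0.05,"wx": 0,"wy": 0,"wz": 0,"grip": 1},{"x": 0,"y": 0,"z": 0.05,"wx": 0,"wy": 0,"wz": 0,"grip": 1},{"x": 0,"y": 0,"z": 0.1,"wx": 0,"wy": 0,"wz": 0,"grip": 1},{"x": 0,"y": 0,"z": 0.1,"wx": 0,"wy": 0,"wz": 0,"grip": 1}]}}

```text
t: 7.65
ee_pos: [0.489, 0.33, 0.137]
tool_rot: [-0.0, 0.0, 1.0, -0.0]
force: [0.3, 0.2, -1.7]
finger_gap: 0.216
```

Call:
{"method": "jog_arm", "body": {"targets": [{"x": 0,"y": 0,"z": 0.05,"wx": 0,"wy": 0,"wz": 0,"grip": 1},{"x": 0,"y": 0,"z": 0.05,"wx": 0,"wy": 0,"wz": 0,"grip": 1}]}}

```text
t: 7.85
ee_pos: [0.4892, 0.3301, 0.1368]
tool_rot: [0.0, 0.0, 1.0, 0.0]
force: [-3.7, -1.8, 9.4]
finger_gap: 0.217
```

Contact at 9 N, where the collar should land, so it is seated. Releasing.

Call:
{"method": "jog_arm", "body": {"targets": [{"x": 0,"y": 0,"z": -0.03,"wx": 0,"wy": 0,"wz": 0,"grip": 0},{"x": 0,"y": 0,"z": -0.03,"wx": 0,"wy": 0,"wz": 0,"grip": 0},{"x": 0,"y": 0,"z": -0.03,"wx": 0,"wy": 0,"wz": 0,"grip": 0},{"x": 0,"y": 0,"z": -0.03,"wx": 0,"wy": 0,"wz": 0,"grip": 0},{"x": 0,"y": 0,"z": -0.03,"wx": 0,"wy": 0,"wz": 0,"grip": 0},{"x": 0,"y": 0,"z": -0.03,"wx": 0,"wy": 0,"wz": 0,"grip": 0},{"x": 0,"y": 0,"z": -0.03,"wx": 0,"wy": 0,"wz": 0,"grip": 0}]}}

```text
t: 8.55
ee_pos: [0.4891, 0.33, 0.1365]
tool_rot: [-0.0, 0.0, 1.0, -0.0]
force: [0.8, -0.3, -0.3]
finger_gap: 0.999
```

Call:
{"method": "jog_arm", "body": {"targets": [{"x": 0,"y": 0,"z": -0.8,"wx": 0,"wy": 0,"wz": 0,"grip": 0},{"x": 0,"y": 0,"z": -1.8,"wx": 0,"wy": 0,"wz": 0,"grip": 0},{"x": 0,"y": 0,"z": -2.8,"wx": 0,"wy": 0,"wz": 0,"grip": 0},{"x": 0,"y": 0,"z": -3.6,"wx": 0,"wy": 0,"wz": 0,"grip": 0},{"x": 4,"y": 0,"z": -3.6,"wx": 0,"wy": 0,"wz": 0,"grip": 0},{"x": 7,"y": 1,"z": -3.6,"wx": 0,"wy": 0,"wz": 0,"grip": 0},{"x": 7,"y": 1,"z": -3.6,"wx": 0,"wy": 0,"wz": 0,"grip": 0},{"x": 7,"y": 1,"z": -3.6,"wx": 0,"wy": 0,"wz": 0,"grip": 0}]}}

```text
t: 9.35
ee_pos: [0.2899, 0.3577, 0.2446]
tool_rot: [0.0, 0.001, 1.0, 0.0]
force: [-0.1, 0.5, 0.2]
finger_gap: 1.001
```

```bash
python3 - <<'E'
from h import *
im=capture("side");a=cv2.resize(im[100:260,230:410],None,fx=3.5,fy=3.5,interpolation=cv2.INTER_CUBIC);cv2.imwrite("pics/s7.png",a[:,:,::-1])
im=capture("top");a=cv2.resize(im[130:270,220:440],None,fx=3.5,fy=3.5,interpolation=cv2.INTER_CUBIC);cv2.imwrite("pics/t7.png",a[:,:,::-1])
s=env.observe();p=s["ee_pos"];print(p,s["force"],s["finger_gap"])
for c in("side","top"):
  capture(c)
  for t in("slim_rod_grip","plug_center","thick_rod_grip"):print(c,t,[(np.round(r["location"],1),round(r["p"],2)) for r in pinpoint(t,c)])
E
```

```text
[0.28653971 0.35796167 0.24484248] [-0.15695983 -0.77565459 -0.29775535] 0.9983227288294415
side slim_rod_grip [(array([263.2, 236.3]), 0.88), (array([357.2, 225.9]), 0.77), (array([310.8, 173. ]), 0.71), (array([358. , 241.4]), 0.64), (array([308.9, 238. ]), 0.42)]
side plug_center [(array([312.9, 226.9]), 0.41)]
side thick_rod_grip [(array([309.7, 234.4]), 0.92)]
top slim_rod_grip [(array([364.6, 157.3]), 0.88), (array([386.3, 255.8]), 0.79), (array([264.3, 200.4]), 0.71)]
top plug_center []
top thick_rod_grip [(array([407.4, 213.1]), 0.91)]
```

View pics/s7.png

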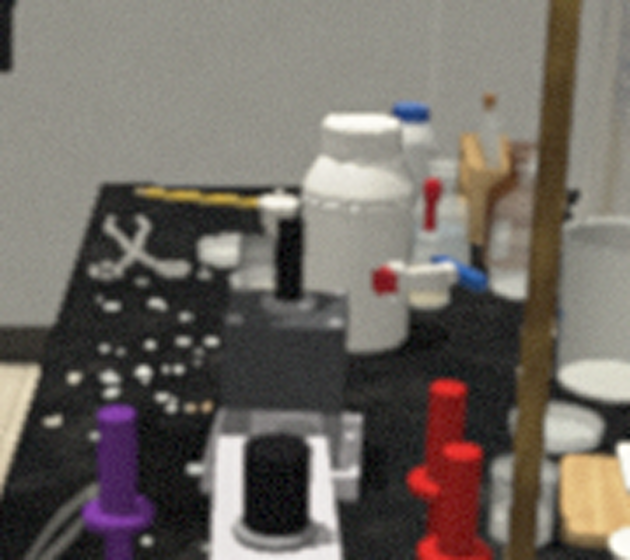

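View pics/t7.png

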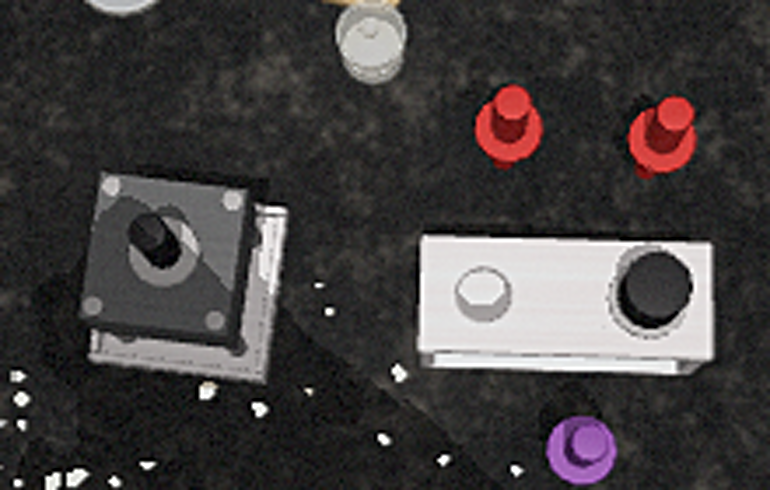

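```bash
python3 - <<'E'
from h import *
print(proj("side",[.488,.329,.016]),proj("side",[.488,.329,.149]))
print("collar",atz("top",(220+165/3.5,130+247/3.5),.121),"handle top",atz("top",(220+150/3.5,130+233/3.5),.177))
im=capture("side");a=cv2.resize(im[200:250,280:350],None,fx=9,fy=9,interpolation=cv2.INTER_CUBIC)
a=np.clip(a.astype(float)*1.5,0,255).astype(np.uint8);cv2.imwrite("pics/s8.png",a[:,:,::-1])
E
```

```text
[310.19346371 225.72907845] [311.46140706 173.11675537]
collar [0.48997679 0.32791186 0.121     ] handle top [0.4868794  0.32716328 0.177     ]
```

View pics/s8.png

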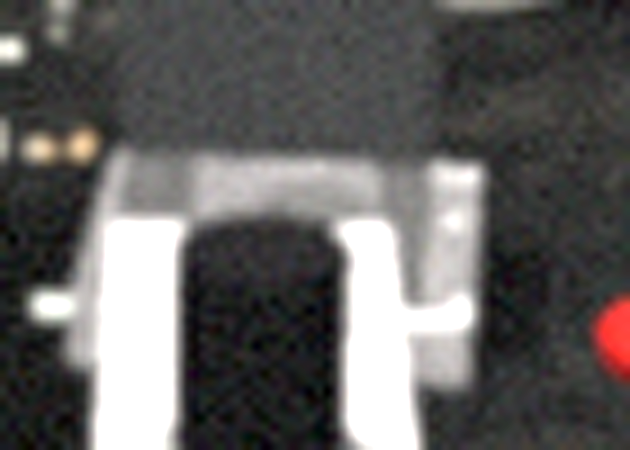

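```bash
python3 - <<'E'
from h import *
print(workorder.job_done())
E
```

```text
the job is handed in; nothing more can be done
None
```

I took the slim rod from the rack and pushed it down through the die until its collar seated. Then I let go, backed the arm clear, and handed the job in at about 10 s of the 43 s allowed. `job_done()` gives no verdict, so the result rests on the checks below.

- **Slim rod:** it stands upright in the hole, with the collar on the die about 3 mm from the hole centre in the top view. Contact was about 9 N, at the height expected for the collar.
- **Thick rod:** still standing in the rack with no visible movement.
- **Look-alikes:** the red and purple rods were not touched.
- **Plug (not directly seen):** the thick rod and rack hid the tray in the side view.
    - The seated rod puts its tip 70 mm below the die top, which drives the plug about 55 mm; it needs about 25 mm to drop.
    - A weak network detection (p 0.41) fits a plug lying in the tray, about 3 px from the predicted spot.
    - I saw no clear force of about 8 N from the plug during the push, but I only read the force at the end of each move.

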